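# Snug down the canner lid in star order

## Robot

A 6-joint arm with a two-finger parallel gripper is mounted at the origin on a cart in front of the work surface, level with it; the furniture and walls round the work are solid. World frame = base frame: x ahead of the robot, y to its left, z up, the work surface at z = 0. Lengths are in m, angles in rad, forces in N, time in s.
With the tool pointing down it reaches from about 0.375 to 0.9 m from the base axis. Payload 3.1 kg.
Tool frame: the origin (TCP) lies where the fingers leave the gripper's body, on its centre line; the fingertips stand 73 mm ahead of it and the grasp point (between the pads) lies 54 mm ahead of it; z points along the fingers, y is the line along which they close (so a half turn about z gives the same grasp; the last joint's range is limited). The gripper opens to 85 mm and grips with 20 to 120 N. Pads are 22 mm wide; open, the fingers measure 114 mm over their backs; the gripper's body (76 mm by 85 mm) begins 54 mm behind the grasp point. The pads swing forward as they close: fully open they stand 13 mm farther back than shut.
Start: joints at [0.981, 0.527, 1.433, -0, 1.181, -0.178], TCP at [0.25, 0.573, 0.304] pointing down, gripper open.
Joint ranges: [-3.08, 3.08], [-0.75, 2.2], [0.22, 2.44], [-1.43, 4.57], [0, 2.65], [-2.85, 2.85]. Speed limits (rad/s): [2.79, 2.79, 3.14, 3.14, 3.14, 3.14].

## Interface

Orientations are given as a unit quaternion [x, y, z, w].
In Python, from station import manip gives the robot as it stands.
- The arm moves only by the tool step_arm, never from a script. Its argument "moves" is one flat list of numbers, 5 for each row, row after row: the opening, from 0 (shut) to 1 (fully open), then the shift along the world's x, y, z scaled (see below), then the turn about the world's z scaled (see below). In form: [fingers, x, y, z, yaw, fingers, x, y, z, yaw, ...]. A call has 1 to 12 rows; each row is the pose to reach, as a shift and turn from the pose commanded when the call began, turning the shorter way round; what a row does not reach only later rows make up. The controller multiplies each number of a shift by 200 mm and each number of a turn by pi rad. A row lasts 1/8 s, in which the tool goes at most 62.5 mm and 10.7 degrees, less where a joint would pass 70% of its speed; a pose out of reach is approached as far as the arm can. A call with a number of a shift or a turn outside -1 to 1 is refused whole. A call with a gripper value outside its range is refused whole. The fingers move at their own pace and stop on an object; "grip_force" is the grip in N (left out, the last holds). Time passes only in rows, so rows that repeat a pose let the fingers close. It gives the time, the measured TCP pose, the force, the opening and the grip force at its end, in the units of the state.
- manip.sense(): the state, without advancing time (a new reading comes with each control period).
- manip.snapshot(name): name is "side" or "top"; returns a dict with "color" (480x640x3 uint8, blue, green, red), "z_map" (480x640 float32, m along the optical axis (not along the pixel's ray), 0 where there is no reading), "fovy" (degrees; the focal length in pixels is half the picture's height over the tangent of half this angle, whatever the lens; pixels are square), "cx", "cy" (the principal point, pixels), "R" (3x3) and "t" (3): a world point X has camera coordinates R X + t. Camera axes: x right, y down, z forward; pixel columns grow to the right and rows downward; lengths in m; the calibration is good to about 2 mm. A picture is of the moment at which its call begins.
- manip.sign_off(): hands the job in; it is judged then, once.
The state is a dict: "t": time; "q": joint angles; "qd": joint speeds; "tau": joint torques, N m; "tcp_pos": TCP position; "tool_rot": TCP orientation; "force": force on the tool from outside, world axes, zero at the start; "ft_torque": the same for the moment, N m; "finger_gap": opening from 0.0 (shut) to 1.0 (fully open); "gripper_force": force on a finger pad.
Only numpy, scipy, OpenCV 4.12 (cv2) and the standard library are available. Lean on these libraries where they do the work, as an engineer would, in place of code of your own. Each camera call takes 0.05 s, during which the arm holds its last target. There are 200 camera calls.

## Task

Snug the four wing nuts that hold down the lid of the pressure canner so that the lid seats evenly: go crosswise, always from one nut to the one opposite, first nipping all four lightly and only then making all four equally firm. Tighten by feel, never overtighten a nut or pull the lid down crooked, and leave the other things on the worktop where they are.

Things in the scene. Friction and masses are not known exactly. Their poses are not given: they have to be found in the camera images.
- pot: small aluminium pressure canner, standing fast: shell 128 mm in diameter, flange 184 mm in diameter with its top 59 mm up, two black side grips at its own +x and -x (200 mm over them, their tops 38 mm up). Origin: centre of underside, z up. Four studs on a circle of 75 mm radius at 45, 135, 225 and 315 degrees from its own x.
- lid: the canner's aluminium lid, 180 mm in diameter, 9 thick at the edge, on a springy gasket; in the middle a low dome and a vent weight (22 mm wide, top 41 mm over the lid's underside). Origin: centre of its underside, 64 mm over the worktop at the start, z up. It sinks about 0.8 mm when all four nuts are snug; a nut tightened alone tips it: 0.005 rad at 56 N.
- wing_1: black wing of the wing nut on the lid's +x +y side, opposite wing_3. All four wings: upright blade 50 mm long along own x, 10 thick along y, 22 high; origin on the stud axis half-way up the blade, 104 to 105 mm over the worktop at the start, z up. Below it a stem of 9 mm diameter, 11 high, then a foot disc of 26 mm; lid top 31 to 32 mm below the origin at the start.
- wing_2: black wing of the wing nut on its -x +y side, opposite wing_4. All four wings turn their nuts through a springy bush of 3.0 N m per rad, with no play: the wing leads its nut by moment / 3.0 while it is held, and springs back by that much when let go. Wing and nut sink together 4.0 mm per rad that the nut turns.
- wing_3: black wing of the wing nut on its -x -y side, opposite wing_1. Tightening any nut by some force changes the force of its two neighbours by about -1/4 of that and of its opposite by about +1/5, so nuts tightened early lose some of it to the later ones, and nipped ones may even come slack again while their neighbours are made firm. Two opposite nuts tightened last therefore need less than the first two.
- wing_4: black wing of the wing nut on its +x -y side, opposite wing_2. The moment of a turn is felt about the stud axis, also while holding still. A push down of P newtons on the wing lowers it by 0.004 m x P, a pull up raises it so. Nuts may stick a little: a small turn may first show no rise, then a jump of up to 0.15 N m.
- nut_1: steel stem and foot of the wing nut under wing_1. All four nuts tighten clockwise seen from above and stay where they are left. Origin as its wing's, at the blade's mid-height.
- nut_2: steel stem and foot of the wing nut under wing_2. All four nuts start loose, each foot 0.4 to 3.8 mm over its washer; the washers are worn unevenly by up to 3.0 mm, so the touch must be felt: it comes after 0.1 to 0.95 rad of the nut.
- nut_3: steel stem and foot of the wing nut under wing_3. Turning moment of every nut: 0.40 N m while loose; once on its washer 0.40 N m + 0.004 m x clamping force. From the touch on, its force grows roughly 110 N per rad of the nut (moment about 0.4 N m per rad of the wing).
- nut_4: steel stem and foot of the wing nut under wing_4. For every nut, a first nip is about 25 N of clamping force (0.50 N m), properly snug is 58 N (0.63 N m); under 32 N (0.53 N m) is slack, over 84 N (0.74 N m) is overtight.
- tin_2: bystander, to be left alone: low gold-coloured tin, 86 mm in diameter, 40 mm high; origin at the centre of its underside
- tin_3: bystander, to be left alone: green-and-white tin, 75 mm in diameter, 58 mm high; origin at the centre of its underside
- mill_1: bystander, to be left alone: white salt shaker, 44 mm in diameter, 90 mm high; origin at the centre of its underside
- bottle_5: bystander, to be left alone: small brown dropper bottle, 33 mm in diameter, 102 mm high; origin at the centre of its underside
- bottle_7: bystander, to be left alone: jar with a white lid, 50 mm in diameter, 90 mm high; origin at the centre of its underside
- tin_1: bystander, to be left alone: white tin, 57 mm in diameter, 72 mm high; origin at the centre of its underside

How it is judged:
On the way, in this order (a step that is already met when the one before it is completed fails the run):
1. all four nuts have been nipped down onto the lid (contact force between each of nut_1, nut_2, nut_3, nut_4 and lid above 7 N), for 0.1 s.
2. all four nuts are snug and the lid is down evenly (contact force between nut_1 and lid between 32 and 84 N and contact force between nut_2 and lid between 32 and 84 N and contact force between nut_3 and lid between 32 and 84 N and contact force between nut_4 and lid between 32 and 84 N and angle between the z axis of lid and the z axis of pot, either way round below 0.0042 rad), for 0.2 s.
At the end, for the whole second after the job is handed in: each of the four nuts clamps the lid with 32 to 84 N, the lid lies level with the pot within 0.0042 rad, and nothing is held (all of step 2); the robot touches nothing.
It fails at once if a nut is overtightened (clamps with more than 98 N) (contact force between any of nut_1, nut_2, nut_3, nut_4 and lid above 98 N).
It fails at once if the lid is pulled down crooked (tipped by more than 0.0078 rad) (angle between the z axis of lid and the z axis of pot, either way round above 0.0078 rad).
It fails at once if two neighbouring nuts bear (over 12 N) while both nuts opposite them are still loose (under 3 N): not crosswise ((contact force between each of nut_1, nut_2 and lid above 12 N and contact force between each of nut_3, nut_4 and lid below 3 N) or (contact force between each of nut_2, nut_3 and lid above 12 N and contact force between each of nut_4, nut_1 and lid below 3 N) or (contact force between each of nut_3, nut_4 and lid above 12 N and contact force between each of nut_1, nut_2 and lid below 3 N) or (contact force between each of nut_4, nut_1 and lid above 12 N and contact force between each of nut_2, nut_3 and lid below 3 N)).
It fails at once if a nut is made firm (over 45 N) while the one opposite is loose (under 0.5 N) or another has not been turned down at all (under 0.2 mm): not a little at a time ((contact force between nut_1 and lid above 45 N and distance of nut_2 from where it was at the start of the episode below 0.0002 m) or (contact force between nut_1 and lid above 45 N and distance of nut_3 from where it was at the start of the episode below 0.0002 m) or (contact force between nut_1 and lid above 45 N and distance of nut_4 from where it was at the start of the episode below 0.0002 m) or (contact force between nut_2 and lid above 45 N and distance of nut_1 from where it was at the start of the episode below 0.0002 m) or (contact force between nut_2 and lid above 45 N and distance of nut_3 from where it was at the start of the episode below 0.0002 m) or (contact force between nut_2 and lid above 45 N and distance of nut_4 from where it was at the start of the episode below 0.0002 m) or (contact force between nut_3 and lid above 45 N and distance of nut_1 from where it was at the start of the episode below 0.0002 m) or (contact force between nut_3 and lid above 45 N and distance of nut_2 from where it was at the start of the episode below 0.0002 m) or (contact force between nut_3 and lid above 45 N and distance of nut_4 from where it was at the start of the episode below 0.0002 m) or (contact force between nut_4 and lid above 45 N and distance of nut_1 from where it was at the start of the episode below 0.0002 m) or (contact force between nut_4 and lid above 45 N and distance of nut_2 from where it was at the start of the episode below 0.0002 m) or (contact force between nut_4 and lid above 45 N and distance of nut_3 from where it was at the start of the episode below 0.0002 m) or (contact force between nut_1 and lid above 45 N and contact force between nut_3 and lid below 0.5 N) or (contact force between nut_2 and lid above 45 N and contact force between nut_4 and lid below 0.5 N) or (contact force between nut_3 and lid above 45 N and contact force between nut_1 and lid below 0.5 N) or (contact force between nut_4 and lid above 45 N and contact force between nut_2 and lid below 0.5 N)).
It fails at once if a bystander was pushed away (more than 30 mm) (distance of any of tin_2, tin_3, mill_1, bottle_5, bottle_7, tin_1 from where it was at the start of the episode above 0.03 m).
It also fails if it takes over 72 s, if anything falls off the work surface, if the arm or the gripper's body presses on something with over 40 N, if the wrist force passes 120 N, or if a joint passes its speed limit or range.

## Working session

There is one attempt and no reset: what is moved stays moved. The work goes in short steps, Python scripts to look and compute and a tool call to move; the robot and the scene stay as the last step left them, time stands still between calls to the robot, and variables do not carry over. Pictures are saved under pics/ and viewed, at most 10 in all, crops included, and the job is handed in when it is done.

Besides the shell and the picture viewer there is one more tool, called after ">>>" as name(argument=value, ...), one argument or row to a line, values as JSON. step_arm: Moves the arm, as the interface text tells. Its arguments: {"type":"object","properties":{"moves":{"type":"array","items":{"type":"number"}},"grip_force":{"type":"number"}},"required":["moves"]}

```bash
mkdir -p pics; cat > h.py <<'E'
import numpy as np, cv2
from station import manip
def K(s): 
    f=240/np.tan(np.radians(s["fovy"])/2); return f
def cloud(s):
    f=K(s); v,u=np.mgrid[:480,:640]; z=s["z_map"]
    c=np.stack([(u-s["cx"])/f*z,(v-s["cy"])/f*z,z],-1)
    return (c-s["t"])@s["R"]   # R^T(c-t)
E
python3 - <<'E'
from h import *
for n in("side","top"):
    s=manip.snapshot(n); cv2.imwrite(f"pics/{n}0.png",s["color"]); np.save(n+"0.npy",s,allow_pickle=True)
    print(n,s["fovy"],-s["R"].T@s["t"])
print(manip.sense())
E
```

```text
side 49.88602781210741 [0.43820894 0.68443203 0.6012604 ]
top 48.308827732208535 [ 0.2394051  -0.16754852  1.36647538]
{'t': 0.1, 'q': array([ 9.80463716e-01,  5.28347425e-01,  1.43376513e+00,  1.74760770e-05,
        1.18141388e+00, -1.78488977e-01]), 'qd': array([-0.00034531, -0.00176685, -0.00405172,  0.00070687, -0.00066863,
        0.00187898]), 'tau': array([-2.32600269e-04, -4.43302917e+01, -1.78586090e+01, -2.15401719e-04,
        3.93836468e-03, -2.18534063e-05]), 'tcp_pos': array([0.24986664, 0.57233262, 0.30305006]), 'tool_rot': array([ 2.04472747e-01,  9.78871780e-01, -8.93294262e-04, -3.70086787e-04]), 'force': array([ 0.79528931,  0.21858208, -0.40024732]), 'ft_torque': array([ 0.0209728 , -0.01401187, -0.01243622]), 'gripper_force': 0.0, 'finger_gap': 0.9991557289758752}
```

View pics/top0.png

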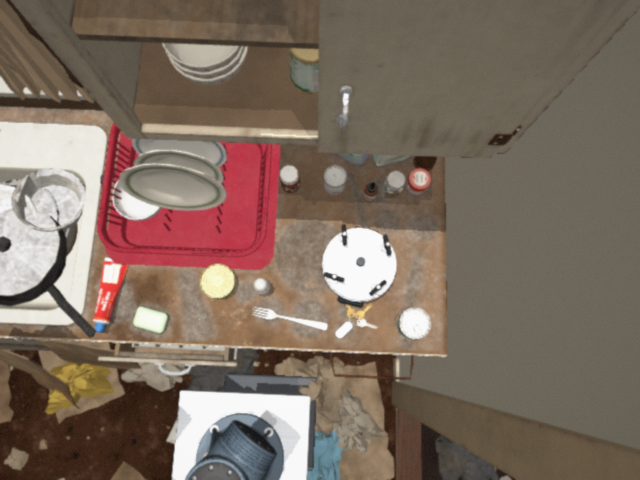

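View pics/side0.png

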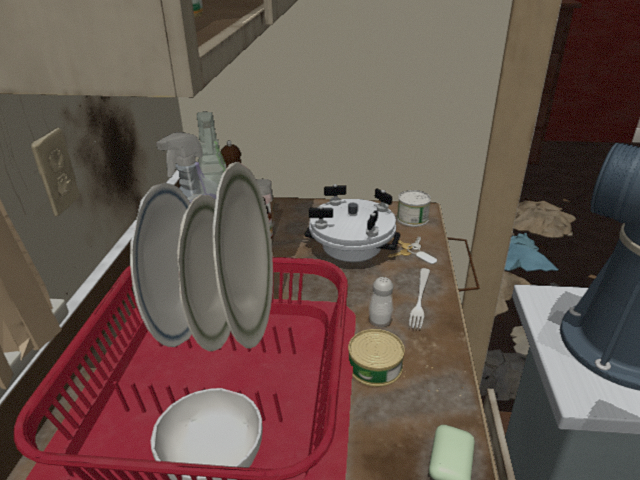

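The top view shows the lid centred near (360,262), with black wings near (344,235), (387,243), (334,277) and (377,290). The pot's black grip is near (351,302). The side view shows the same wings standing clear above the lid.

```bash
python3 - <<'E'
from h import *
s=np.load("top0.npy",allow_pickle=True).item()
P=cloud(s); f=K(s); C=-s["R"].T@s["t"]
img=s["color"]; 
def ray(u,v,z):
    d=s["R"].T@np.array([(u-s["cx"])/f,(v-s["cy"])/f,1]); return C+d*(z-C[2])/d[2]
def zmed(u,v): return P[v,u]
print("lidpt",zmed(375,262),"cupboard",zmed(250,145),zmed(360,150),zmed(430,150),zmed(200,50))
for n,(u,v) in dict(goldtin=(217,281),mill=(262,286),wtin=(414,323),bottles=(335,178)).items(): print(n,P[v,u])
g=img.max(2)
m=((g<75)).astype(np.uint8); m[:215]=0;m[312:]=0;m[:,:315]=0;m[:,405:]=0
m[P[...,2]<0.03]=0
n,l,st,c=cv2.connectedComponentsWithStats(m)
for i in range(1,n):
    if st[i,4]<8: continue
    ys,xs=np.where(l==i); pts=np.array([ray(x,y,0.115) for x,y in zip(xs,ys)])[:,:2]
    (cx,cy),(w,h),a=cv2.minAreaRect((pts*1000).astype(np.float32))
    q=pts-pts.mean(0); w_,V=np.linalg.eigh(q.T@q); 
    print(st[i],c[i].round(1),"z",np.percentile(P[l==i][:,2],[10,50,90]).round(3),"mean",pts.mean(0).round(4),"rect",round(cx),round(cy),round(w),round(h),"ang",np.degrees(np.arctan2(V[1,1],V[0,1])).round(1))
# white lid circle
m2=((P[...,2]>0.06)&(P[...,2]<0.085)&(img.min(2)>150)).astype(np.uint8); m2[:215]=0;m2[312:]=0;m2[:,:315]=0;m2[:,405:]=0
cs,_=cv2.findContours(m2,0,2); k=max(cs,key=cv2.contourArea); (x,y),r=cv2.minEnclosingCircle(k)
print("lid",x,y,r,ray(x,y,0.073))
cv2.imwrite("pics/crop0.png",cv2.resize(img[215:315,310:420],None,fx=5,fy=5,interpolation=2))
E
```

```text
lidpt [ 0.47355064 -0.30435752  0.08173732] cupboard [0.78856434 0.02980779 0.021598  ] [ 0.59730667 -0.23145661  0.48755194] [ 0.59862902 -0.35188944  0.49718322] [0.74783816 0.05208141 0.53918329]
goldtin [0.4167784  0.08452075 0.03695045]
mill [ 0.40252998 -0.03388666  0.08783351]
wtin [ 0.33283455 -0.40529967  0.04943134]
bottles [ 0.68760279 -0.19986617  0.07276501]
[342 225   4   6  19] [343.3 227.7] z [0.112 0.118 0.12 ] mean [ 0.5479 -0.223 ] rect 549 -224 12 7 ang -178.0
[384 235   4   8  20] [385.2 238.4] z [0.114 0.117 0.119] mean [ 0.526  -0.3243] rect 526 -325 17 7 ang -174.7
[343 236   3   9  20] [344.2 239.7] z [0.114 0.117 0.12 ] mean [ 0.5185 -0.2261] rect 518 -226 20 5 ang -176.4
[385 246   5   9  26] [387.7 249.7] z [0.111 0.114 0.119] mean [ 0.4986 -0.3307] rect 499 -331 21 8 ang -164.4
[325 273   7   5  18] [327.8 275.1] z [0.113 0.116 0.121] mean [ 0.4315 -0.1902] rect 432 -191 16 6 ang 67.2
[336 277   7   4  19] [339.  278.7] z [0.114 0.116 0.119] mean [ 0.424  -0.2168] rect 424 -217 15 6 ang 76.8
[381 281   4   5  12] [382.5 283. ] z [0.115 0.116 0.12 ] mean [ 0.4181 -0.3193] rect 418 -319 5 11 ang 135.3
[370 288   7   7  18] [373.2 290.9] z [0.114 0.117 0.12 ] mean [ 0.3985 -0.2977] rect 398 -298 5 17 ang 134.5
[338 297  25  10  98] [350.  302.3] z [0.034 0.038 0.042] mean [ 0.3697 -0.2442] rect 370 -244 58 12 ang 78.8
lid 358.9249267578125 264.3312072753906 37.03804016113281 [ 0.46767484 -0.26602953  0.073     ]
```

View pics/crop0.png

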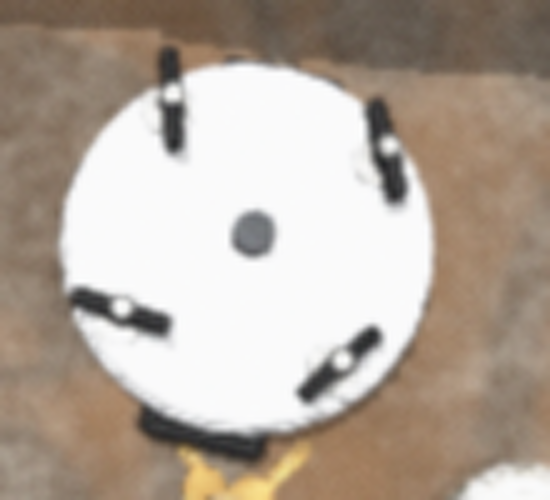

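The crop shows the stud ends as white dots at image (344.4,233.6), (387.6,244.4), (334.4,276.4) and (378.4,287.0). The blades are clear, and the opposite pairs are A–D and B–C. Next I'll fit the 75 mm stud circle to these points.

```bash
python3 - <<'E'
from h import *
px=dict(A=(344.4,233.6),B=(387.6,244.4),C=(334.4,276.4),D=(378.4,287.0))
def R_(s,u,v,z):
    f=K(s);C=-s["R"].T@s["t"];d=s["R"].T@np.array([(u-s["cx"])/f,(v-s["cy"])/f,1]); return C+d*(z-C[2])/d[2]
s=np.load("top0.npy",allow_pickle=True).item()
Q=np.array([R_(s,*px[k],.117)[:2] for k in "ABCD"]); c=Q.mean(0); d=Q-c
print(Q.round(4),c.round(4),np.hypot(*d.T).round(4))
ang=np.degrees(np.arctan2(d[:,1],d[:,0])); off={'A':0,'C':90,'D':180,'B':270}
# square: going ccw from A
e=[((a-off[k]+180)%360)-180 for a,k in zip(ang,"ABCD")]; th=np.mean(e); print(ang.round(1),e,th)
for k in "ABCD": 
    t=np.radians(th+off[k]); print(k,(c+.075*np.array([np.cos(t),np.sin(t)])).round(4))
s=np.load("side0.npy",allow_pickle=True).item()
# project fitted points into side & crop
f=K(s); im=s["color"].copy()
for k in "ABCD":
    t=np.radians(th+off[k]); X=np.r_[c+.075*np.array([np.cos(t),np.sin(t)]),.116]
    q=s["R"]@X+s["t"]; u,v=q[0]/q[2]*f+s["cx"],q[1]/q[2]*f+s["cy"]; print(k,u,v)
    im[int(round(v)),int(round(u))]=(0,0,255)
cv2.imwrite("pics/s1.png",cv2.resize(im[165:265,290:420],None,fx=6,fy=6,interpolation=0))
E
```

```text
[[ 0.5331 -0.2261]
 [ 0.511  -0.3299]
 [ 0.4287 -0.2057]
 [ 0.408  -0.3096]] [ 0.4702 -0.2678] [0.0755 0.0743 0.0747 0.0749]
[  33.6  -56.7  123.8 -146.1] [np.float64(33.57788787434151), np.float64(33.320092792715684), np.float64(33.75336817947732), np.float64(33.89604701016572)] 33.63684896417506
A [ 0.5326 -0.2263]
B [ 0.5117 -0.3303]
C [ 0.4287 -0.2054]
D [ 0.4078 -0.3094]
A 321.46617490721593 207.3011830049128
B 335.70626176068316 185.26005161979327
C 373.37344153089293 214.27656785463793
D 383.8328445648022 191.17118015342834
```

View pics/s1.png

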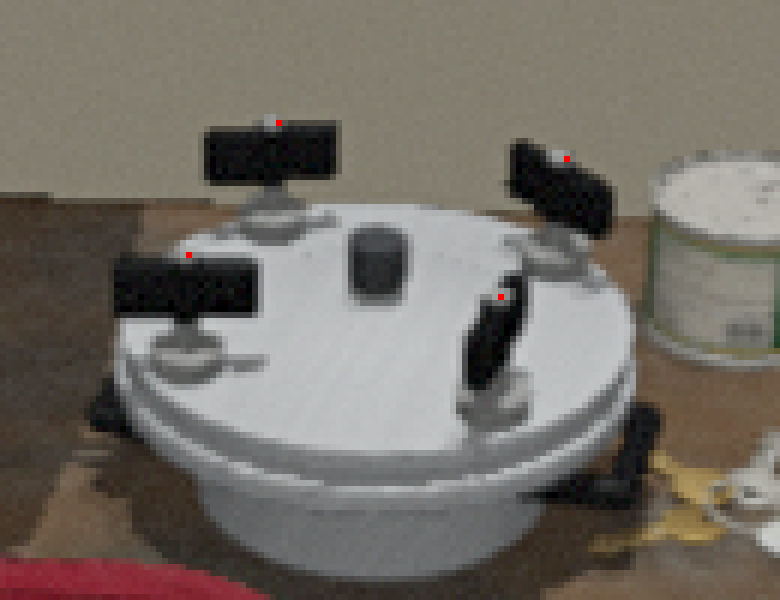

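>>> step_arm(
  moves=[0.5,0.5,-1,0,0,0.5,0.5,-1,0,0,0.5,0.5,-1,0,0,0.5,0.8,-1,0,0.16,0.5,0.8,-1,0,0.16],
  grip_force=40,
)

```text
t: 0.72
tcp_pos: [0.4128, 0.371, 0.3039]
tool_rot: [0.022, 1.0, 0.0, 0.001]
force: [-0.5, -0.5, -0.1]
finger_gap: 0.499
gripper_force: 0.0
```

>>> step_arm(
  moves=[0.5,0.2,-1,0,0.047,0.5,0.2,-1,0,0.047,0.5,0.2,-1,0,0.047,0.5,0.2,-1,0,0.047],
)

```text
t: 1.23
tcp_pos: [0.4505, 0.1699, 0.3037]
tool_rot: [-0.049, 0.999, -0.0, -0.0]
force: [-0.5, 0.9, -0.1]
finger_gap: 0.498
gripper_force: 0.0
```

>>> step_arm(
  moves=[0.5,0.3,-1,-0.2,0,0.5,0.3,-1,-0.2,0,0.5,0.3,-1,-0.2,0,0.5,0.3,-1,-0.2,0],
)

```text
t: 1.72
tcp_pos: [0.5112, -0.0295, 0.2631]
tool_rot: [-0.05, 0.999, 0.0, 0.0]
force: [-0.9, 0.2, 0.4]
finger_gap: 0.501
gripper_force: 0.0
```

```bash
cat >> h.py <<'E'
W=dict(A=(.5326,-.2263),B=(.5117,-.3303),C=(.4287,-.2054),D=(.4078,-.3094))
def rep(k=None,z=.162,yaw=None):
    s=manip.sense(); x,y=s["tool_rot"][:2]; a=np.degrees(2*np.arctan2(y,x))-90; a=(a+180)%360-180; p=s["tcp_pos"]
    print("t",round(s["t"],2),"p",p.round(4),"yaw",a.round(1),"q6",s["q"][5].round(2),"F",s["force"].round(1),"M",s["ft_torque"].round(3),"gap",round(s["finger_gap"],3),s["gripper_force"])
    if k: 
        d=np.r_[W[k],z]-p; print("to",k,"units",(d/.2).round(3),"yaw units",None if yaw is None else round((((yaw-a)+180)%360-180)/180,3))
E
python3 -c "
from h import *
rep('A',.162,96)"
```

```text
t 1.73 p [ 0.5112 -0.0295  0.2631] yaw 95.7 q6 -1.95 F [-0.9  0.2  0.4] M [0.021 0.049 0.009] gap 0.501 0.0
to A units [ 0.107 -0.984 -0.506] yaw units 0.002
```

>>> step_arm(
  moves=[0.5,0.107,-0.984,-0.1,0,0.5,0.107,-0.984,-0.1,0,0.5,0.107,-0.984,-0.1,0,0.5,0.107,-0.984,-0.1,0,0.5,0.107,-0.984,-0.506,0,0.5,0.107,-0.984,-0.506,0,0.5,0.107,-0.984,-0.506,0,0,0.107,-0.984,-0.506,0,0,0.107,-0.984,-0.506,0,0,0.107,-0.984,-0.506,0,0,0.107,-0.984,-0.506,0],
)

```text
t: 3.1
tcp_pos: [0.5327, -0.2259, 0.1643]
tool_rot: [-0.051, 0.999, -0.002, 0.002]
force: [-0.1, -4.6, -2.1]
finger_gap: 0.107
gripper_force: 44.7
```

```bash
python3 -c "
from h import *
rep('A',.162,96)"
```

```text
t 3.1 p [ 0.5327 -0.2259  0.1643] yaw 95.9 q6 -2.26 F [-0.1 -4.6 -2.1] M [-0.732  0.093 -0.072] gap 0.107 44.744428396224976
to A units [-0.    -0.002 -0.012] yaw units 0.001
```

>>> step_arm(
  moves=[0,0,-0.003,-0.01,-0.05,0,0,-0.003,-0.01,-0.1,0,0,-0.003,-0.01,-0.1],
)

```text
t: 3.48
tcp_pos: [0.5327, -0.2256, 0.1636]
tool_rot: [0.105, 0.994, -0.002, 0.002]
force: [-1.2, -1.9, 7.8]
finger_gap: 0.103
gripper_force: 46.1
```

```bash
python3 -c "
from h import *
rep()"
```

```text
t 3.48 p [ 0.5327 -0.2256  0.1636] yaw 77.9 q6 -1.95 F [-1.2 -1.9  7.8] M [-0.17   0.202  0.311] gap 0.103 46.13327980041504
```

>>> step_arm(
  moves=[0,0,0,-0.004,-0.05,0,0,0,-0.004,-0.05],
)

```text
t: 3.72
tcp_pos: [0.5328, -0.2255, 0.1629]
tool_rot: [0.183, 0.983, -0.001, 0.002]
force: [-0.9, -0.1, 7.5]
finger_gap: 0.11
gripper_force: 46.3
```

```bash
python3 -c "
from h import *
rep()"
```

```text
t 3.73 p [ 0.5328 -0.2255  0.1629] yaw 68.9 q6 -1.79 F [-0.9 -0.1  7.5] M [-0.022  0.159  0.329] gap 0.11 46.26058638095856
```

>>> step_arm(
  moves=[0,0,0,0.008,-0.05,0,0,0,0.008,-0.05],
)

```text
t: 3.98
tcp_pos: [0.5329, -0.2253, 0.1626]
tool_rot: [0.259, 0.966, -0.001, 0.002]
force: [2.5, -1.7, -2.2]
finger_gap: 0.104
gripper_force: 44.9
```

```bash
python3 -c "
from h import *
rep()"
```

```text
t 3.98 p [ 0.5329 -0.2253  0.1626] yaw 60.0 q6 -1.64 F [ 2.5 -1.7 -2.2] M [-0.278 -0.434  0.381] gap 0.104 44.857372641563416
```

>>> step_arm(
  moves=[0,0,0,-0.003,-0.05,0,0,0,-0.003,-0.05],
)

```text
t: 4.22
tcp_pos: [0.5329, -0.2252, 0.162]
tool_rot: [0.333, 0.943, -0.0, 0.002]
force: [3.2, -1.6, 0.5]
finger_gap: 0.107
gripper_force: 45.2
```

```bash
python3 -c "
from h import *
rep()"
```

```text
t 4.22 p [ 0.5329 -0.2252  0.162 ] yaw 51.1 q6 -1.48 F [ 3.2 -1.6  0.5] M [-0.158 -0.605  0.455] gap 0.107 45.17714738845825
```

>>> step_arm(
  moves=[0,0,0,-0.003,-0.03,0,0,0,-0.003,-0.03],
)

```text
t: 4.47
tcp_pos: [0.533, -0.2251, 0.1617]
tool_rot: [0.377, 0.926, -0.0, 0.002]
force: [4.5, -0.4, 3.8]
finger_gap: 0.104
gripper_force: 45.9
```

```bash
python3 -c "
from h import *
rep()"
```

```text
t 4.47 p [ 0.533  -0.2251  0.1617] yaw 45.7 q6 -1.39 F [ 4.5 -0.4  3.8] M [-0.011 -0.73   0.533] gap 0.104 45.94606161117554
```

>>> step_arm(
  moves=[0,0,0,0.004,0,0,0,0,0.004,0],
)

```text
t: 4.72
tcp_pos: [0.533, -0.2252, 0.1617]
tool_rot: [0.378, 0.926, -0.0, 0.002]
force: [5.5, 0.0, 0.2]
finger_gap: 0.111
gripper_force: 45.4
```

```bash
python3 -c "
from h import *
rep()"
```

```text
t 4.72 p [ 0.533  -0.2252  0.1617] yaw 45.6 q6 -1.39 F [5.5 0.  0.2] M [ 0.001 -0.956  0.504] gap 0.111 45.4368656873703
```

```bash
cat >> h.py <<'E'
def feel(n=4):
    M=[];F=[]
    for i in range(n):
        s=manip.sense(); M.append(s["ft_torque"][2]); F.append(s["force"]); manip.snapshot("side")
    M=np.array(M);F=np.array(F); rep()
    print("Mz",M.round(3),"F",F.mean(0).round(1),"Mc",(M+.004*F[:,2]).mean().round(3))
E
python3 -c "
from h import *
feel()"
```

```text
t 4.92 p [ 0.533  -0.2251  0.1617] yaw 45.6 q6 -1.39 F [6.6 0.3 1.1] M [-0.076 -0.949  0.526] gap 0.108 45.437883138656616
Mz [0.504 0.483 0.506 0.522] F [ 5.8 -0.7  0.7] Mc 0.507
```

>>> step_arm(
  moves=[0.4,0,0,0,0,0.4,0,0,0,0,0.4,0,0,0.25,0,0.4,0,0,0.25,0,0.4,-0.625,-0.421,0.2,-0.02,0.4,-0.625,-0.421,0.2,-0.02,0.4,-0.625,-0.421,0.2,-0.02,0.4,-0.625,-0.421,0.2,-0.02],
)

```text
t: 5.92
tcp_pos: [0.4043, -0.309, 0.2002]
tool_rot: [0.41, 0.912, 0.001, -0.002]
force: [0.6, 0.5, -0.4]
finger_gap: 0.402
gripper_force: 0.0
```

```bash
python3 -c "
from h import *
rep('D',.162,42)
s=manip.snapshot('side'); cv2.imwrite('pics/s2.png',cv2.resize(s['color'][120:265,270:430],None,fx=4,fy=4))"
```

```text
t 5.92 p [ 0.4043 -0.309   0.2002] yaw 41.6 q6 -1.6 F [ 0.6  0.5 -0.4] M [-0.024  0.022 -0.005] gap 0.402 0.0
to D units [ 0.017 -0.002 -0.191] yaw units 0.002
```

View pics/s2.png

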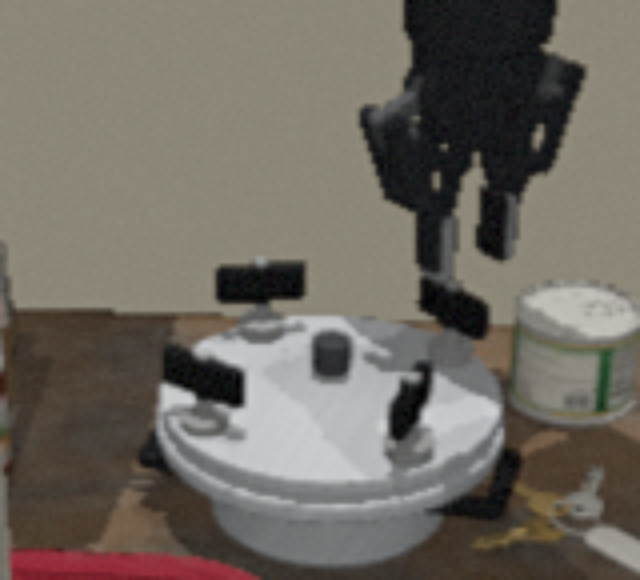

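The picture shows the gripper above wing D at about (460,240), aligned with the blade. Wing A, at (204,375), has turned.

>>> step_arm(
  moves=[0.4,0.019,0,-0.191,0,0.4,0.019,0,-0.191,0,0.4,0.019,0,-0.191,0,0,0.019,0,-0.191,0,0,0.019,0,-0.191,0,0,0.019,0,-0.191,0,0,0.019,0,-0.191,-0.05,0,0.019,0,-0.191,-0.1,0,0.019,0,-0.191,-0.1],
)

```text
t: 7.1
tcp_pos: [0.4099, -0.3098, 0.1634]
tool_rot: [0.545, 0.838, -0.001, 0.0]
force: [-4.0, -3.7, 0.3]
finger_gap: 0.11
gripper_force: 43.3
```

```bash
python3 -c "
from h import *
feel(2)"
```

```text
t 7.2 p [ 0.4099 -0.3098  0.1634] yaw 24.0 q6 -1.28 F [-4.2 -4.   0.1] M [-0.541  0.596  0.362] gap 0.106 43.299692273139954
Mz [0.384 0.418] F [-3.8 -4.   0.5] Mc 0.403
```

>>> step_arm(
  moves=[0,0,0,-0.003,-0.05,0,0,0,-0.003,-0.05],
)

```text
t: 7.45
tcp_pos: [0.4098, -0.3098, 0.1628]
tool_rot: [0.609, 0.793, -0.001, 0.0]
force: [-4.5, -4.6, 0.4]
finger_gap: 0.105
gripper_force: 43.2
```

```bash
python3 -c "
from h import *
feel(3)"
```

```text
t 7.6 p [ 0.4099 -0.3098  0.1628] yaw 15.0 q6 -1.12 F [-3.6 -4.2  0.6] M [-0.612  0.657  0.349] gap 0.107 43.24868381023407
Mz [0.345 0.378 0.386] F [-4.7 -4.1  0. ] Mc 0.37
```

>>> step_arm(
  moves=[0,-0.006,-0.005,-0.003,-0.05,0,-0.006,-0.005,-0.003,-0.05],
)

```text
t: 7.85
tcp_pos: [0.4095, -0.31, 0.1622]
tool_rot: [0.669, 0.743, -0.0, 0.001]
force: [-0.3, -0.9, 0.6]
finger_gap: 0.104
gripper_force: 43.3
```

```bash
python3 -c "
from h import *
feel(3)"
```

```text
t 8.0 p [ 0.4095 -0.31    0.1621] yaw 6.0 q6 -0.97 F [ 0.2 -0.4  2.7] M [-0.081 -0.065  0.386] gap 0.102 43.42171847820282
Mz [0.396 0.333 0.374] F [-0.2 -0.8  1.1] Mc 0.372
```

>>> step_arm(
  moves=[0,0,0,-0.003,-0.04,0,0,0,-0.003,-0.04],
)

```text
t: 8.25
tcp_pos: [0.4094, -0.31, 0.1616]
tool_rot: [0.715, 0.7, -0.0, 0.001]
force: [0.5, 0.1, 4.8]
finger_gap: 0.11
gripper_force: 43.9
```

```bash
python3 -c "
from h import *
feel(3)"
```

```text
t 8.4 p [ 0.4094 -0.31    0.1616] yaw -1.2 q6 -0.85 F [ 0.6 -1.   5.5] M [-0.016 -0.048  0.424] gap 0.11 43.93675625324249
Mz [0.378 0.345 0.351] F [0.3 0.5 4.9] Mc 0.377
```

>>> step_arm(
  moves=[0,0,0,0,-0.05,0,0,0,0,-0.05],
)

```text
t: 8.65
tcp_pos: [0.4093, -0.3101, 0.1612]
tool_rot: [0.767, 0.642, -0.0, 0.0]
force: [-0.3, -0.7, 2.3]
finger_gap: 0.106
gripper_force: 43.7
```

```bash
python3 -c "
from h import *
feel(3)"
```

```text
t 8.8 p [ 0.4093 -0.31    0.1612] yaw -10.2 q6 -0.69 F [ 0.3 -0.4  3. ] M [-0.114 -0.106  0.421] gap 0.109 43.73021185398102
Mz [0.461 0.425 0.449] F [ 0.5 -0.7  2.7] Mc 0.456
```

>>> step_arm(
  moves=[0,0,0,0,-0.04,0,0,0,0,-0.04],
)

```text
t: 9.05
tcp_pos: [0.4092, -0.31, 0.1609]
tool_rot: [0.806, 0.592, -0.0, 0.0]
force: [0.7, -1.2, -0.3]
finger_gap: 0.11
gripper_force: 43.7
```

```bash
python3 -c "
from h import *
feel(3)"
```

```text
t 9.2 p [ 0.4093 -0.31    0.161 ] yaw -17.4 q6 -0.56 F [ 0.6 -1.2 -0.9] M [-0.29  -0.19   0.538] gap 0.107 43.66496980190277
Mz [0.561 0.521 0.528] F [ 1.1 -1.5 -0.4] Mc 0.535
```

>>> step_arm(
  moves=[0.4,0,0,0,0,0.4,0,0,0,0,0.4,0,0,0.25,0,0.4,0,0,0.25,0.05,0.4,0.517,-0.1,0.2,0.2,0.4,0.517,-0.1,0.2,0.35,0.4,0.517,-0.1,0.2,0.5,0.4,0.517,-0.1,0.2,0.669,0.4,0.517,-0.1,0.2,0.669,0.4,0.517,-0.1,0.2,0.669,0.4,0.517,-0.1,0.2,0.669,0.4,0.517,-0.1,0.2,0.669],
)

```text
t: 10.7
tcp_pos: [0.5121, -0.3294, 0.2008]
tool_rot: [0.107, 0.994, 0.001, -0.001]
force: [-0.4, -0.8, 0.5]
finger_gap: 0.399
gripper_force: 0.0
```

```bash
sed -i 's/^W=.*/W=dict(A=(.533,-.2253),B=(.5127,-.3300),C=(.4297,-.2050),D=(.4093,-.3100))/' h.py; python3 -c "
from h import *
rep('B',.162,103)"
```

```text
t 10.7 p [ 0.5121 -0.3294  0.2008] yaw 77.7 q6 -2.11 F [-0.4 -0.8  0.5] M [ 0.008  0.001 -0.001] gap 0.399 0.0
to B units [ 0.003 -0.003 -0.194] yaw units 0.141
```

>>> step_arm(
  moves=[0.4,0.003,-0.003,0,0.141,0.4,0.003,-0.003,0,0.141,0.4,0.003,-0.003,-0.1,0.141,0.4,0.003,-0.003,-0.194,0.141,0.4,0.003,-0.003,-0.194,0.141,0,0.003,-0.003,-0.194,0.141,0,0.003,-0.003,-0.194,0.141,0,0.003,-0.003,-0.194,0.141,0,0.003,-0.003,-0.194,0.09,0,0.003,-0.003,-0.194,0.041,0,0.003,-0.003,-0.194,0.041],
)

```text
t: 12.08
tcp_pos: [0.5132, -0.3302, 0.162]
tool_rot: [0.044, 0.999, 0.0, -0.0]
force: [1.0, 0.3, -4.5]
finger_gap: 0.11
gripper_force: 41.1
```

```bash
python3 -c "
from h import *
feel(3)"
```

```text
t 12.22 p [ 0.5131 -0.3303  0.162 ] yaw 84.9 q6 -2.24 F [ 1.   0.3 -5. ] M [ 0.123 -0.182  0.375] gap 0.107 41.06471121311188
Mz [0.339 0.432 0.442] F [ 1.3  0.2 -4.9] Mc 0.385
```

>>> step_arm(
  moves=[0,0,0,-0.003,-0.05,0,0,0,-0.003,-0.05],
)

```text
t: 12.48
tcp_pos: [0.5131, -0.3302, 0.1614]
tool_rot: [0.123, 0.992, 0.0, -0.0]
force: [1.6, 0.5, -6.3]
finger_gap: 0.11
gripper_force: 40.9
```

```bash
python3 -c "
from h import *
feel(3)"
```

```text
t 12.62 p [ 0.5131 -0.3302  0.1614] yaw 75.9 q6 -2.08 F [ 1.9  1.3 -7.3] M [ 0.137 -0.33   0.434] gap 0.108 40.866989493370056
Mz [0.383 0.413 0.394] F [ 1.7  0.7 -6.8] Mc 0.369
```

>>> step_arm(
  moves=[0,0,0,-0.01,-0.05,0,0,0,-0.01,-0.05],
)

```text
t: 12.88
tcp_pos: [0.5132, -0.3302, 0.1606]
tool_rot: [0.2, 0.98, 0.0, 0.0]
force: [0.5, 3.1, 1.2]
finger_gap: 0.102
gripper_force: 41.5
```

```bash
python3 -c "
from h import *
feel(3)"
```

```text
t 13.03 p [ 0.5131 -0.3302  0.1605] yaw 66.9 q6 -1.92 F [-0.   3.9  4.1] M [0.6   0.003 0.306] gap 0.107 41.79399490356445
Mz [0.362 0.335 0.41 ] F [0.4 3.4 2.5] Mc 0.379
```

>>> step_arm(
  moves=[0,0,0,-0.003,-0.04,0,0,0,-0.003,-0.04],
)

```text
t: 13.28
tcp_pos: [0.5132, -0.3302, 0.16]
tool_rot: [0.262, 0.965, 0.0, 0.0]
force: [0.3, 3.6, 5.2]
finger_gap: 0.108
gripper_force: 42.0
```

```bash
python3 -c "
from h import *
feel(3)"
```

```text
t 13.43 p [ 0.5132 -0.3302  0.16  ] yaw 59.7 q6 -1.8 F [-1.5  4.3  5. ] M [0.595 0.031 0.409] gap 0.107 42.007840275764465
Mz [0.318 0.332 0.353] F [-0.1  3.8  5.2] Mc 0.355
```

Still loose after 0.75 rad, so I'll keep turning.

>>> step_arm(
  moves=[0,0,0,0.003,-0.05,0,0,0,0.003,-0.05],
)

```text
t: 13.68
tcp_pos: [0.5132, -0.3302, 0.1596]
tool_rot: [0.336, 0.942, 0.0, -0.0]
force: [1.4, 2.9, -1.3]
finger_gap: 0.107
gripper_force: 41.5
```

```bash
python3 -c "
from h import *
feel(3)"
```

```text
t 13.82 p [ 0.5132 -0.3301  0.1596] yaw 50.7 q6 -1.64 F [ 1.7  4.2 -1.4] M [ 0.574 -0.238  0.398] gap 0.106 41.4913809299469
Mz [0.367 0.412 0.416] F [ 1.2  3.1 -0.8] Mc 0.395
```

>>> step_arm(
  moves=[0,0,0,-0.003,-0.04,0,0,0,-0.003,-0.04],
)

```text
t: 14.08
tcp_pos: [0.5132, -0.3301, 0.159]
tool_rot: [0.395, 0.919, 0.0, -0.0]
force: [2.0, 4.3, -0.1]
finger_gap: 0.106
gripper_force: 41.4
```

```bash
python3 -c "
from h import *
feel(3)"
```

```text
t 14.22 p [ 0.5132 -0.3301  0.159 ] yaw 43.5 q6 -1.51 F [ 2.1  4.9 -1. ] M [ 0.715 -0.346  0.436] gap 0.115 41.45168960094452
Mz [0.349 0.395 0.364] F [ 1.8  4.6 -0.7] Mc 0.367
```

>>> step_arm(
  moves=[0,0,-0.004,-0.003,-0.05,0,0,-0.004,-0.003,-0.05],
)

```text
t: 14.48
tcp_pos: [0.5132, -0.3303, 0.1585]
tool_rot: [0.467, 0.884, 0.001, -0.001]
force: [2.3, 7.5, -0.7]
finger_gap: 0.109
gripper_force: 41.9
```

```bash
python3 -c "
from h import *
feel(3)"
```

```text
t 14.62 p [ 0.5132 -0.3303  0.1585] yaw 34.4 q6 -1.36 F [2.7 6.2 0.2] M [ 1.03  -0.392  0.391] gap 0.11 41.861438155174255
Mz [0.406 0.391 0.465] F [ 2.7  6.8 -0.8] Mc 0.418
```

>>> step_arm(
  moves=[0,0,0,-0.002,-0.03,0,0,0,-0.002,-0.03],
)

```text
t: 14.88
tcp_pos: [0.5132, -0.3302, 0.1582]
tool_rot: [0.507, 0.862, 0.001, -0.001]
force: [2.3, 6.8, 1.2]
finger_gap: 0.109
gripper_force: 42.8
```

```bash
python3 -c "
from h import *
feel(3)"
```

```text
t 15.03 p [ 0.5132 -0.3302  0.1582] yaw 29.1 q6 -1.26 F [2.2 6.7 0.4] M [ 1.003 -0.394  0.463] gap 0.105 42.82603561878204
Mz [0.463 0.481 0.445] F [2.7 6.8 1.2] Mc 0.468
```

>>> step_arm(
  moves=[0,0,0.008,-0.002,-0.025,0,0,0.008,-0.002,-0.025],
)

```text
t: 15.28
tcp_pos: [0.5132, -0.3299, 0.158]
tool_rot: [0.54, 0.842, -0.0, 0.0]
force: [1.1, 2.5, 0.5]
finger_gap: 0.107
gripper_force: 43.4
```

```bash
python3 -c "
from h import *
feel(3)"
```

```text
t 15.43 p [ 0.5133 -0.33    0.158 ] yaw 24.5 q6 -1.18 F [0.4 3.4 1.6] M [ 0.455 -0.211  0.509] gap 0.108 43.50488483905792
Mz [0.527 0.504 0.491] F [1.5 3.4 0. ] Mc 0.507
```

>>> step_arm(
  moves=[0.4,0,0,0,0,0.4,0,0,0,0,0.4,0,0,0.25,0,0.4,0,0,0.25,-0.05,0.4,-0.417,0.625,0.22,-0.1,0.4,-0.417,0.625,0.22,-0.15,0.4,-0.417,0.625,0.22,-0.2,0.4,-0.417,0.625,0.22,-0.225,0.4,-0.417,0.625,0.22,-0.225],
)

```text
t: 16.55
tcp_pos: [0.4299, -0.2051, 0.2021]
tool_rot: [0.799, 0.602, 0.0, 0.001]
force: [0.8, -0.7, -0.1]
finger_gap: 0.399
gripper_force: 0.0
```

```bash
python3 -c "
from h import *
rep('C',.161,-16)"
```

```text
t 16.55 p [ 0.4299 -0.2051  0.2021] yaw -16.0 q6 -0.4 F [ 0.8 -0.7 -0.1] M [0.013 0.012 0.005] gap 0.399 0.0
to C units [-0.001  0.    -0.205] yaw units 0.0
```

>>> step_arm(
  moves=[0.4,0,0,-0.1,0,0.4,0,0,-0.2,0,0.4,0,0,-0.2,0,0,0,0,-0.2,0,0,0,0,-0.2,0,0,0,0,-0.2,0,0,0,0,-0.2,-0.05,0,0,0,-0.2,-0.1,0,0,0,-0.2,-0.1],
)

```text
t: 17.68
tcp_pos: [0.4303, -0.2052, 0.1619]
tool_rot: [0.882, 0.471, 0.0, 0.001]
force: [0.9, -1.5, -3.3]
finger_gap: 0.106
gripper_force: 42.9
```

```bash
python3 -c "
from h import *
feel(3)"
```

```text
t 17.82 p [ 0.4303 -0.2052  0.1619] yaw -33.9 q6 -0.09 F [ 0.7 -2.6 -3.2] M [-0.343 -0.2    0.358] gap 0.109 42.87258267402649
Mz [0.396 0.38  0.443] F [ 1.3 -2.4 -3.2] Mc 0.393
```

>>> step_arm(
  moves=[0,0,0,-0.003,-0.05,0,0,0,-0.003,-0.05],
)

```text
t: 18.08
tcp_pos: [0.4302, -0.2052, 0.1612]
tool_rot: [0.917, 0.4, 0.0, 0.001]
force: [2.4, -2.3, -4.1]
finger_gap: 0.107
gripper_force: 42.8
```

```bash
python3 -c "
from h import *
feel(3)"
```

```text
t 18.23 p [ 0.4302 -0.2052  0.1612] yaw -42.9 q6 0.07 F [ 2.9 -3.5 -4.4] M [-0.524 -0.347  0.405] gap 0.112 42.7799928188324
Mz [0.369 0.361 0.402] F [ 2.1 -3.  -4. ] Mc 0.361
```

>>> step_arm(
  moves=[0,0,0,-0.008,-0.05,0,0,0,-0.008,-0.05],
)

```text
t: 18.48
tcp_pos: [0.4302, -0.2052, 0.1604]
tool_rot: [0.945, 0.326, 0.001, 0.001]
force: [1.6, -3.8, 4.6]
finger_gap: 0.105
gripper_force: 43.9
```

```bash
python3 -c "
from h import *
feel(3)"
```

```text
t 18.62 p [ 0.4303 -0.2052  0.1604] yaw -52.0 q6 0.23 F [ 1.9 -2.5  6.7] M [-0.445 -0.116  0.293] gap 0.106 44.13000404834747
Mz [0.332 0.394 0.362] F [ 1.3 -2.9  5.4] Mc 0.384
```

>>> step_arm(
  moves=[0,0,0,-0.003,-0.04,0,0,0,-0.003,-0.04],
)

```text
t: 18.88
tcp_pos: [0.4303, -0.2052, 0.16]
tool_rot: [0.964, 0.266, 0.001, 0.001]
force: [1.3, -3.4, 7.4]
finger_gap: 0.11
gripper_force: 44.6
```

```bash
python3 -c "
from h import *
feel(3)"
```

```text
t 19.02 p [ 0.4302 -0.2052  0.16  ] yaw -59.1 q6 0.35 F [ 1.  -3.6  8.3] M [-0.403 -0.086  0.401] gap 0.105 44.57004189491272
Mz [0.408 0.374 0.405] F [ 1.1 -3.2  7.6] Mc 0.426
```

>>> step_arm(
  moves=[0,0,-0.004,0.007,-0.04,0,0,-0.004,0.007,-0.04],
)

```text
t: 19.27
tcp_pos: [0.4302, -0.2053, 0.1599]
tool_rot: [0.979, 0.205, 0.0, 0.0]
force: [4.6, -0.6, -6.1]
finger_gap: 0.109
gripper_force: 42.9
```

```bash
python3 -c "
from h import *
feel(4)"
```

```text
t 19.48 p [ 0.4302 -0.2053  0.1599] yaw -66.4 q6 0.48 F [ 4.6 -0.5 -7.6] M [-0.202 -0.783  0.536] gap 0.113 42.81056106090546
Mz [0.488 0.523 0.505 0.519] F [ 5.  -1.2 -7.1] Mc 0.481
```

>>> step_arm(
  moves=[0.4,0,0,0,0,0.4,0,0,0,0,0.4,0,0,0.25,0,0.4,0,0,0.25,0.05,0.4,0.5,-0.1,0.22,0.2,0.4,0.5,-0.1,0.22,0.35,0.4,0.5,-0.1,0.22,0.5,0.4,0.5,-0.1,0.22,0.679,0.4,0.5,-0.1,0.22,0.679,0.4,0.5,-0.1,0.22,0.679,0.4,0.5,-0.1,0.22,0.679,0.4,0.5,-0.1,0.22,0.679],
)

```text
t: 20.98
tcp_pos: [0.5287, -0.2248, 0.2041]
tool_rot: [0.509, 0.861, 0.0, -0.001]
force: [-0.6, -0.3, -0.0]
finger_gap: 0.398
gripper_force: 0.0
```

```bash
python3 -c "
from h import *
rep('A',.160,55.8)
s=manip.snapshot('top'); cv2.imwrite('pics/t2.png',cv2.resize(s['color'][200:320,300:420],None,fx=5,fy=5))"
```

```text
t 20.98 p [ 0.5287 -0.2248  0.2041] yaw 28.8 q6 -1.1 F [-0.6 -0.3 -0. ] M [ 0.021  0.024 -0.001] gap 0.398 0.0
to A units [ 0.022 -0.003 -0.221] yaw units 0.15
```

View pics/t2.png

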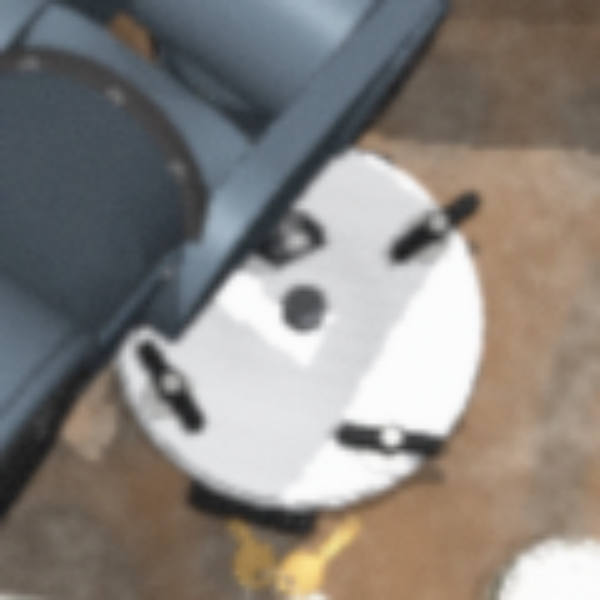

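The picture shows the lid with wing D at (390,437), B at (435,228) and C at (170,385), all sitting as expected. The arm covers wing A.

>>> step_arm(
  moves=[0.4,0.022,-0.003,0,0.15,0.4,0.022,-0.003,0,0.15,0.4,0.022,-0.003,-0.1,0.15,0.4,0.022,-0.003,-0.221,0.15,0.4,0.022,-0.003,-0.221,0.15,0,0.022,-0.003,-0.221,0.15,0,0.022,-0.003,-0.221,0.15,0,0.022,-0.003,-0.221,0.15,0,0.022,-0.003,-0.221,0.1,0,0.022,-0.003,-0.221,0.05,0,0.022,-0.003,-0.221,0.05],
)

```text
t: 22.4
tcp_pos: [0.5343, -0.2262, 0.1607]
tool_rot: [0.441, 0.898, -0.0, 0.0]
force: [-0.2, -1.2, 1.6]
finger_gap: 0.11
gripper_force: 45.9
```

```bash
python3 -c "
from h import *
feel(4)"
```

```text
t 22.6 p [ 0.5343 -0.2262  0.1606] yaw 37.6 q6 -1.25 F [-1.1 -0.2  3.2] M [-0.1    0.106  0.509] gap 0.108 46.119292974472046
Mz [0.486 0.471 0.543 0.499] F [-0.4 -0.3  2.2] Mc 0.509
```

>>> step_arm(
  moves=[0,0,0,-0.003,-0.055,0,0,0,-0.003,-0.055],
)

```text
t: 22.85
tcp_pos: [0.5343, -0.2263, 0.1601]
tool_rot: [0.517, 0.856, -0.0, 0.0]
force: [-0.8, 0.3, 4.2]
finger_gap: 0.108
gripper_force: 47.3
```

```bash
python3 -c "
from h import *
feel(4)"
```

```text
t 23.05 p [ 0.5343 -0.2263  0.1601] yaw 27.7 q6 -1.08 F [-0.7  0.6  5. ] M [-0.067  0.198  0.511] gap 0.105 47.31784522533417
Mz [0.495 0.517 0.551 0.528] F [-0.6  0.1  5. ] Mc 0.543
```

>>> step_arm(
  moves=[0,0,0,0.003,-0.04,0,0,0,0.003,-0.04],
)

```text
t: 23.3
tcp_pos: [0.5343, -0.2262, 0.1599]
tool_rot: [0.57, 0.822, -0.0, 0.0]
force: [1.0, -0.4, 0.1]
finger_gap: 0.112
gripper_force: 47.8
```

```bash
python3 -c "
from h import *
feel(5)"
```

```text
t 23.55 p [ 0.5343 -0.2263  0.1599] yaw 20.5 q6 -0.95 F [ 1.1 -0.7 -3.1] M [-0.346 -0.188  0.676] gap 0.111 48.01372289657593
Mz [0.681 0.592 0.602 0.573 0.646] F [ 0.6 -1.2 -1.1] Mc 0.615
```

>>> step_arm(
  moves=[0.4,0,0,0,0,0.4,0,0,0,0,0.4,0,0,0.22,0,0.4,0,0,0.22,-0.05,0.4,-0.625,-0.419,0.22,-0.1,0.4,-0.625,-0.419,0.22,-0.151,0.4,-0.625,-0.419,0.22,-0.151,0.4,-0.625,-0.419,0.22,-0.151,0.4,-0.625,-0.419,0.22,-0.151],
)

```text
t: 24.68
tcp_pos: [0.4096, -0.3096, 0.2043]
tool_rot: [0.748, 0.664, 0.0, 0.0]
force: [0.1, -0.5, -0.3]
finger_gap: 0.4
gripper_force: 0.0
```

```bash
python3 -c "
from h import *
rep('D',.160,-6.7)"
```

```text
t 24.68 p [ 0.4096 -0.3096  0.2043] yaw -6.8 q6 -0.75 F [ 0.1 -0.5 -0.3] M [0.023 0.018 0.043] gap 0.4 0.0
to D units [-0.002 -0.002 -0.221] yaw units 0.001
```

>>> step_arm(
  moves=[0.4,-0.002,-0.002,-0.1,0,0.4,-0.002,-0.002,-0.221,0,0.4,-0.002,-0.002,-0.221,0,0,-0.002,-0.002,-0.221,0,0,-0.002,-0.002,-0.221,0,0,-0.002,-0.002,-0.221,0,0,-0.002,-0.002,-0.221,-0.05,0,-0.002,-0.002,-0.221,-0.11,0,-0.002,-0.002,-0.221,-0.11],
)

```text
t: 25.8
tcp_pos: [0.409, -0.3101, 0.1603]
tool_rot: [0.85, 0.527, 0.0, 0.0]
force: [1.9, 2.6, 1.6]
finger_gap: 0.106
gripper_force: 46.5
```

```bash
python3 -c "
from h import *
feel(5)"
```

```text
t 26.05 p [ 0.409  -0.3102  0.1602] yaw -26.5 q6 -0.4 F [2.2 2.2 3.3] M [ 0.434 -0.343  0.546] gap 0.109 46.70938789844513
Mz [0.563 0.573 0.572 0.554 0.561] F [2.4 2.8 2.1] Mc 0.573
```

>>> step_arm(
  moves=[0,0.003,0.003,-0.001,-0.045,0,0.003,0.003,-0.001,-0.045],
)

```text
t: 26.3
tcp_pos: [0.4091, -0.31, 0.1599]
tool_rot: [0.885, 0.466, -0.0, 0.0]
force: [-1.0, 0.3, 3.0]
finger_gap: 0.107
gripper_force: 47.9
```

```bash
python3 -c "
from h import *
feel(5)"
```

```text
t 26.55 p [ 0.4091 -0.31    0.1599] yaw -34.6 q6 -0.26 F [-2.1 -0.7  4.5] M [-0.081  0.292  0.631] gap 0.109 47.92094886302948
Mz [0.608 0.64  0.61  0.605 0.636] F [-1.1  0.1  3.5] Mc 0.634
```

>>> step_arm(
  moves=[0.4,0,0,0,0,0.4,0,0,0,0,0.4,0,0,0.22,0,0.4,0,0,0.22,0.05,0.4,0.522,-0.098,0.22,0.1,0.4,0.522,-0.098,0.22,0.2,0.4,0.522,-0.098,0.22,0.3,0.4,0.522,-0.098,0.22,0.385,0.4,0.522,-0.098,0.22,0.385,0.4,0.522,-0.098,0.22,0.385,0.4,0.522,-0.098,0.22,0.385,0.4,0.522,-0.098,0.22,0.385],
)

```text
t: 28.05
tcp_pos: [0.5137, -0.3292, 0.2035]
tool_rot: [0.466, 0.885, 0.0, -0.0]
force: [-0.2, -1.0, 0.2]
finger_gap: 0.398
gripper_force: 0.0
```

```bash
sed -i 's/B=(.5127,-.3300)/B=(.5134,-.3298)/' h.py; python3 -c "
from h import *
rep('B',.158,34.7)"
```

```text
t 28.05 p [ 0.5137 -0.3292  0.2035] yaw 34.5 q6 -1.35 F [-0.2 -1.   0.2] M [ 0.018  0.052 -0.025] gap 0.398 0.0
to B units [-0.001 -0.003 -0.227] yaw units 0.001
```

>>> step_arm(
  moves=[0.4,-0.001,-0.002,-0.1,0,0.4,-0.001,-0.002,-0.227,0,0.4,-0.001,-0.002,-0.227,0,0,-0.001,-0.002,-0.227,0,0,-0.001,-0.002,-0.227,0,0,-0.001,-0.002,-0.227,0,0,-0.001,-0.002,-0.227,-0.05,0,-0.001,-0.002,-0.227,-0.1,0,-0.001,-0.002,-0.227,-0.1],
)

```text
t: 29.18
tcp_pos: [0.5136, -0.3303, 0.1589]
tool_rot: [0.596, 0.803, -0.001, 0.001]
force: [-2.1, -2.9, 0.5]
finger_gap: 0.107
gripper_force: 46.1
```

```bash
python3 -c "
from h import *
feel(5)"
```

```text
t 29.43 p [ 0.5136 -0.3303  0.1588] yaw 16.7 q6 -1.04 F [-1.8 -3.3  2.2] M [-0.572  0.425  0.432] gap 0.108 46.32338225841522
Mz [0.508 0.476 0.493 0.508 0.396] F [-2.4 -2.8  1. ] Mc 0.48
```

>>> step_arm(
  moves=[0,-0.003,-0.003,-0.003,-0.06,0,-0.003,-0.003,-0.003,-0.06],
)

```text
t: 29.68
tcp_pos: [0.5134, -0.3304, 0.1582]
tool_rot: [0.669, 0.743, 0.0, 0.001]
force: [-0.4, -1.7, 3.0]
finger_gap: 0.107
gripper_force: 45.7
```

```bash
python3 -c "
from h import *
feel(5)"
```

```text
t 29.93 p [ 0.5134 -0.3303  0.1581] yaw 5.9 q6 -0.86 F [ 0.6 -1.4  5.2] M [-0.173  0.041  0.411] gap 0.108 45.653234124183655
Mz [0.491 0.428 0.389 0.395 0.427] F [-0.6 -1.4  4. ] Mc 0.442
```

>>> step_arm(
  moves=[0,0,-0.002,0,-0.04,0,0,-0.002,0,-0.04],
)

```text
t: 30.18
tcp_pos: [0.5134, -0.3305, 0.1579]
tool_rot: [0.715, 0.699, 0.0, 0.0]
force: [1.1, 1.4, 4.0]
finger_gap: 0.108
gripper_force: 47.9
```

```bash
python3 -c "
from h import *
feel(5)"
```

```text
t 30.43 p [ 0.5134 -0.3305  0.1579] yaw -1.3 q6 -0.73 F [2.  0.6 5.2] M [ 0.113 -0.28   0.604] gap 0.104 47.83241629600525
Mz [0.597 0.56  0.584 0.577 0.525] F [1.7 0.5 4.7] Mc 0.588
```

>>> step_arm(
  moves=[0.4,0,0,0,0,0.4,0,0,0,0,0.4,0,0,0.22,0,0.4,0,0,0.22,-0.05,0.4,-0.417,0.626,0.22,-0.1,0.4,-0.417,0.626,0.22,-0.15,0.4,-0.417,0.626,0.22,-0.2,0.4,-0.417,0.626,0.22,-0.25,0.4,-0.417,0.626,0.22,-0.308,0.4,-0.417,0.626,0.22,-0.308],
)

```text
t: 31.68
tcp_pos: [0.4291, -0.2053, 0.2014]
tool_rot: [0.958, 0.286, -0.0, -0.0]
force: [0.2, 0.2, 0.9]
finger_gap: 0.405
gripper_force: 0.0
```

```bash
sed -i 's/C=(.4297,-.2050)/C=(.4303,-.2053)/' h.py; python3 -c "
from h import *
rep('C',.159,-56.8)"
```

```text
t 31.68 p [ 0.4291 -0.2053  0.2014] yaw -56.8 q6 0.31 F [0.2 0.2 0.9] M [-0.054  0.013  0.018] gap 0.405 0.0
to C units [ 0.006 -0.    -0.212] yaw units -0.0
```

>>> step_arm(
  moves=[0.4,0.006,0,-0.1,0,0.4,0.006,0,-0.212,0,0.4,0.006,0,-0.212,0,0,0.006,0,-0.212,0,0,0.006,0,-0.212,0,0,0.006,0,-0.212,0,0,0.006,0,-0.212,-0.05,0,0.006,0,-0.212,-0.1,0,0.006,0,-0.212,-0.1],
)

```text
t: 32.8
tcp_pos: [0.4307, -0.2053, 0.1594]
tool_rot: [0.991, 0.134, -0.0, 0.0]
force: [0.0, 1.3, -2.2]
finger_gap: 0.103
gripper_force: 44.8
```

```bash
python3 -c "
from h import *
feel(5)"
```

```text
t 33.05 p [ 0.4307 -0.2053  0.1594] yaw -74.7 q6 0.62 F [ 0.1  2.1 -0.4] M [ 0.306 -0.012  0.474] gap 0.108 44.95068669319153
Mz [0.554 0.464 0.461 0.469 0.474] F [ 0.3  1.6 -0.6] Mc 0.482
```

>>> step_arm(
  moves=[0,0,0,-0.002,-0.04,0,0,0,-0.002,-0.04],
)

```text
t: 33.3
tcp_pos: [0.4307, -0.2054, 0.1591]
tool_rot: [0.998, 0.071, -0.0, 0.0]
force: [-0.4, 1.0, 1.0]
finger_gap: 0.111
gripper_force: 45.9
```

```bash
python3 -c "
from h import *
feel(5)"
```

```text
t 33.55 p [ 0.4307 -0.2054  0.159 ] yaw -82.0 q6 0.75 F [0.4 2.9 3.1] M [0.434 0.038 0.458] gap 0.109 45.9040242433548
Mz [0.494 0.484 0.449 0.434 0.571] F [0.2 2.3 1.8] Mc 0.494
```

>>> step_arm(
  moves=[0,0,0.002,-0.001,-0.05,0,0,0.002,-0.001,-0.05],
)

```text
t: 33.8
tcp_pos: [0.4307, -0.2053, 0.1588]
tool_rot: [1.0, -0.007, 0.0, 0.0]
force: [-0.8, 0.7, 1.9]
finger_gap: 0.106
gripper_force: 48.6
```

```bash
python3 -c "
from h import *
feel(6)"
```

```text
t 34.1 p [ 0.4308 -0.2053  0.1587] yaw -91.0 q6 0.91 F [-2.3  0.9  2.3] M [0.011 0.211 0.646] gap 0.107 48.496999740600586
Mz [0.629 0.607 0.597 0.625 0.647 0.656] F [-1.   0.6  1.5] Mc 0.633
```

>>> step_arm(
  moves=[0.4,0,0,0,0,0.4,0,0,0,0,0.4,0,0,0.22,0,0.4,0,0,0.22,0.05,0.4,-0.108,-0.523,0.22,0.1,0.4,-0.108,-0.523,0.22,0.15,0.4,-0.108,-0.523,0.22,0.2,0.4,-0.108,-0.523,0.22,0.25,0.4,-0.108,-0.523,0.22,0.3,0.4,-0.108,-0.523,0.22,0.35,0.4,-0.108,-0.523,0.22,0.383,0.4,-0.108,-0.523,0.22,0.383],
)

```text
t: 35.6
tcp_pos: [0.4092, -0.3097, 0.2027]
tool_rot: [0.83, 0.558, 0.0, 0.0]
force: [0.1, 0.3, 0.5]
finger_gap: 0.401
gripper_force: 0.0
```

```bash
python3 -c "
from h import *
rep('D',.159,-22)"
```

```text
t 35.6 p [ 0.4092 -0.3097  0.2027] yaw -22.2 q6 -0.48 F [0.1 0.3 0.5] M [-0.02  -0.008  0.054] gap 0.401 0.0
to D units [ 0.    -0.001 -0.218] yaw units 0.001
```

>>> step_arm(
  moves=[0.4,0,-0.001,-0.1,0,0.4,0,-0.001,-0.218,0,0.4,0,-0.001,-0.218,0,0,0,-0.001,-0.218,0,0,0,-0.001,-0.218,0,0,0,-0.001,-0.218,0,0,0,-0.001,-0.218,-0.04,0,0,-0.001,-0.218,-0.07,0,0,-0.001,-0.218,-0.07],
)

```text
t: 36.72
tcp_pos: [0.4091, -0.3099, 0.1597]
tool_rot: [0.885, 0.465, -0.0, 0.0]
force: [-0.1, 1.0, 3.1]
finger_gap: 0.106
gripper_force: 42.2
```

```bash
python3 -c "
from h import *
feel(6)"
```

```text
t 37.02 p [ 0.4091 -0.31    0.1596] yaw -34.6 q6 -0.26 F [-1.7 -0.   5.5] M [0.057 0.253 0.589] gap 0.109 42.545989751815796
Mz [0.576 0.601 0.566 0.546 0.549 0.57 ] F [-1.4  0.5  4.7] Mc 0.587
```

>>> step_arm(
  moves=[0.4,0,0,0,0,0.4,0,0,0,0,0.4,0,0,0.22,0,0.4,0,0,0.22,0.05,0.4,0.622,0.42,0.22,0.1,0.4,0.622,0.42,0.22,0.15,0.4,0.622,0.42,0.22,0.2,0.4,0.622,0.42,0.22,0.25,0.4,0.622,0.42,0.22,0.3,0.4,0.622,0.42,0.22,0.35,0.4,0.622,0.42,0.22,0.374,0.4,0.622,0.42,0.22,0.374],
)

```text
t: 38.52
tcp_pos: [0.5335, -0.2258, 0.2028]
tool_rot: [0.481, 0.877, 0.0, -0.0]
force: [0.1, 0.4, -0.2]
finger_gap: 0.4
gripper_force: 0.0
```

```bash
sed -i 's/A=(.533,-.2253)/A=(.5338,-.2260)/' h.py; python3 -c "
from h import *
rep('A',.159,32.7)"
```

```text
t 38.52 p [ 0.5335 -0.2258  0.2028] yaw 32.5 q6 -1.16 F [ 0.1  0.4 -0.2] M [0.034 0.008 0.004] gap 0.4 0.0
to A units [ 0.001 -0.001 -0.219] yaw units 0.001
```

>>> step_arm(
  moves=[0.4,0.001,-0.001,-0.1,0,0.4,0.001,-0.001,-0.219,0,0.4,0.001,-0.001,-0.219,0,0,0.001,-0.001,-0.219,0,0,0.001,-0.001,-0.219,0,0,0.001,-0.001,-0.219,0,0,0.001,-0.001,-0.219,-0.04,0,0.001,-0.001,-0.219,-0.075,0,0.001,-0.001,-0.219,-0.075],
)

```text
t: 39.65
tcp_pos: [0.5343, -0.2264, 0.16]
tool_rot: [0.578, 0.816, -0.0, 0.001]
force: [0.7, 0.9, 1.7]
finger_gap: 0.106
gripper_force: 45.1
```

```bash
python3 -c "
from h import *
feel(6)"
```

```text
t 39.95 p [ 0.5343 -0.2264  0.16  ] yaw 19.2 q6 -0.93 F [ 1.4 -0.7  5.1] M [ 0.061 -0.165  0.595] gap 0.106 45.48951745033264
Mz [0.648 0.642 0.643 0.564 0.591 0.567] F [1.3 0.3 3.3] Mc 0.622
```

>>> step_arm(
  moves=[0.4,0,0,0,0,0.4,0,0,0,0,0.4,0,0,0.25,0,0.4,0,0,0.5,0,0.4,0,0.2,0.5,0,0.4,0,0.2,0.5,0],
)

```text
t: 40.7
tcp_pos: [0.5327, -0.1837, 0.2594]
tool_rot: [0.579, 0.815, 0.0, -0.001]
force: [0.6, -0.5, 0.2]
finger_gap: 0.401
gripper_force: 0.0
```

```bash
python3 -c "
from h import *
rep(); print(manip.sign_off())"
```

```text
t 40.7 p [ 0.5327 -0.1837  0.2594] yaw 19.2 q6 -0.87 F [ 0.6 -0.5  0.2] M [-0.012  0.001 -0.036] gap 0.401 0.0
the job is handed in; nothing more can be done
None
```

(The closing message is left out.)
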